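# Reset the extractor's control box behind its push-latch flap

## Robot

A 6-joint arm with a two-finger parallel gripper is mounted at the origin on a cart in front of the work surface, level with it; the furniture and walls round the work are solid. World frame = base frame: x ahead of the robot, y to its left, z up, the work surface at z = 0. Lengths are in m, angles in rad, forces in N, time in s.
With the tool pointing down it reaches from about 0.3 to 0.875 m from the base axis. Payload 6.4 kg.
Tool frame: the origin (TCP) lies at the very end of the fingers, on their centre line; the grasp point (between the pads) lies 19 mm behind it; z points along the fingers, y is the direction in which the jaws open and shut (so a half turn about z gives the same grasp; the last joint's range is limited). The gripper opens to 88 mm and grips with 3 to 60 N. Pads are 18 mm wide; open, the fingers measure 123 mm over their backs; the gripper's body (75 mm by 187 mm) begins 45 mm behind the grasp point.
Start: joints at [1.008, 0.181, 1.607, -0, 1.354, -0.206], TCP at [0.201, 0.539, 0.239] pointing down, gripper open.
Joint ranges: [-2.99, 2.99], [-0.89, 2.07], [0.3, 2.58], [-1.14, 4.28], [0, 2.63], [-3.12, 3.12]. Speed limits (rad/s): [2.57, 2.57, 3.01, 3.14, 3.14, 3.14].

## Interface

Orientations are given as [roll, pitch, yaw] about the fixed x, y, z axes, in that order (R = Rz(yaw) Ry(pitch) Rx(roll)).
In Python, from plant import r gives the robot as it stands.
- The arm moves only by the shell command python3 -m pendant 'ROWS' [FORCE]. ROWS is JSON, a list of rows, each an object of numbers: "dx", "dy", "dz": the shift along the tool's x, y, z as a fraction of full scale; "wx", "wy", "wz": the turn, a rotation vector about the tool's x, y, z as a fraction of full scale; "gripper": the opening, from -1 (shut) to 1 (fully open), so that 0 is half open. A call has exactly 5 rows; each row is the pose to reach, as a shift and turn from the pose measured when the call began, along the tool's axes at that moment; what a row does not reach only later rows make up. Full scale, the value 1, is 0.8 m for a shift and 0.5 rad for a turn. A row lasts 1/10 s, in which the tool goes at most 50 mm and 8.59 degrees, less where a joint would pass 70% of its speed; a pose out of reach is approached as far as the arm can. A call with a number of a shift or a turn outside -1 to 1 is refused whole. A call with a gripper value outside its range is refused whole. The fingers move at their own pace and stop on an object; FORCE is the grip in N (left out, the last holds). Time passes only in rows, so rows that repeat a pose let the fingers close, or fill a call up. It gives the time, the measured TCP pose, the force and the opening at its end, in the units of the state.
- r.get_state(): the state, without advancing time (a new reading comes with each control period).
- r.grab_frame(name): name is "scene" or "top"; returns a dict with "img" (400x640x3 uint8, red, green, blue), "fx", "fy", "cx", "cy" (pixels), "R" (3x3) and "t" (3): a world point X has camera coordinates R X + t. Camera axes: x right, y down, z forward; pixel columns grow to the right and rows downward; lengths in m; the calibration is good to about 2 mm. A picture is of the moment at which its call begins. There is no depth.
- r.job_done(): hands the job in, once; it reports no verdict.
The state is a dict: "clock": time; "joint_pos": joint angles; "joint_velocities": joint speeds; "joint_efforts": joint torques, N m; "tool_pos": TCP position; "tool_rot": TCP orientation; "contact_force": force on the tool from outside, world axes, zero at the start; "moment": the same for the moment, N m; "grip_width": finger opening in m.
Only numpy, scipy, OpenCV 4.12 (cv2) and the standard library are available. Lean on these libraries where they do the work, as an engineer would, in place of code of your own. Each camera call takes 0.05 s, during which the arm holds its last target. There are 200 camera calls.

## Task

The bench extractor has tripped: press down on the flap of the grey control box so that its latch lets go and it springs fully open, push the round reset button inside all the way in, then push the flap down again until it latches and stays shut. Do it all by touch with the fingertips: do not pinch the flap, and leave the tape measure, sanding block, marker and wooden offcut round the box where they are.

Things in the scene. Friction and masses are not known exactly. Their poses are not given: they have to be found in the camera images.
- control_box: Grey plastic box fixed on the table. Origin at table height under it; own x runs from its front to the hinge side, y along the hinge, z up. It spans x -55..+60, y -75..+75 mm, flat top 78 mm high; low screw ears add 22 mm at both y sides, a stub 16 mm at the back. The flap closes a recess x -35..+46, y -57..+57, 42 mm deep; in it at x -11, y -36 the round catch (35 mm wide, 17 mm below the top).
- flap (a joint): Flap angle (rad); flap 75 mm long (x) by 110 wide (y), 5 thick. 0 = latched, level with the top; -0.135 = pressed to the stop (front edge 10 mm down); 1.5 = open, upright. A light spring drives it open. Pressing the shut flap to the stop (1-3 N at the ridges) and letting go: it swings open in 1-2 s. Pressing the open one down to the same stop and letting go latches it. Each full press toggles it.
- flap_press (a point): Point on the outer face of the flap in the middle of its four low ridges near the front edge: 57 mm from the hinge axis, midway along the hinge; moves with the flap (down 8 mm at the stop). Press here. When open, the outer face looks to the back of the box (+x).
- flap_hinge (a point): Middle of the hinge axis: on the box at x = +42 mm, y = 0, 76 mm above the table. The axis runs along the box's y. The outer face of the flap lies 2 mm off the axis.
- reset_button (a joint): Travel of the reset button (m): 0 = out, 0.006 = pushed fully in; moves straight down, springs back by itself; 1.5 N starts it, 5 N holds it fully in.
- reset_button_top (a point): Centre of the round top (26 mm across, grey, in a black collar of 42 mm) of the reset button in the recess: on the box at x = -15, y = +14 mm, 58 mm above the table (20 mm below the box's top). Only reachable while the flap is open.
- tape_measure: Tape measure, 31 x 84 x 60 mm, loose bystander. Origin under its centre.
- sanding_block: Cork sanding block, 57 x 87 x 29 mm, loose bystander. Origin under its centre.
- marker: White marker pen with black cap, 135 mm long, 16 mm high, loose bystander. Origin under its centre.
- offcut_1: Small wooden offcut, 45 x 70 x 22 mm, loose bystander. Origin under its centre.
Mind the look-alikes: they are no part of the job. Several things have the shape of the control_box; the one meant has the colours described above.

How it is judged:
By the outcome, as a careful person would: the job done as asked, in the order asked, and still so for the second after the job is handed in, with the robot touching nothing.
It also fails if it takes over 51 s, if anything falls off the work surface, if the arm or the gripper's body presses on something with over 40 N, if the wrist force passes 120 N, or if a joint passes its speed limit or range.

## Working session

There is one attempt and no reset: what is moved stays moved. The work goes in short steps, Python scripts to look and compute and a shell command to move; the robot and the scene stay as the last step left them, time stands still between calls to the robot, and variables do not carry over. Pictures are saved under pics/ and viewed, about 8 in all and at most 12, crops included, and the job is handed in when it is done.

```bash
ls; mkdir -p pics; python3 - <<'E'
from plant import r
import cv2,json
s=r.get_state();print(s['clock'],s['tool_pos'],s['tool_rot'],s['contact_force'],s['grip_width'])
import pickle
for n in("top","scene"):
    f=r.grab_frame(n);pickle.dump(f,open(f'pics/{n}0.pkl','wb'));cv2.imwrite(f'pics/{n}0.png',f['img'][...,::-1]);print(n,f['fx'],f['cx'],f['cy'],f['R'],f['t'])
E
```

```text
pics
0.0 [0.20053957 0.53835284 0.23784731] [-3.13996393e+00 -3.14857602e-04  2.78478528e+00] [-0.34230006 -0.05815158  1.44524198] 0.08789552696466925
top 364.87122935818314 315.8632898954658 193.0991883889074 [[-0.01999279 -0.99977463 -0.0071394 ]
 [-0.98163113  0.02098413 -0.18963118]
 [ 0.18973826  0.003217   -0.98182944]] [0.07394025 0.56256598 0.9412095 ]
scene 364.2610373974653 323.7898147892463 200.80949435947096 [[ 0.80989206 -0.58651208 -0.00885596]
 [-0.31777961 -0.4260195  -0.84706759]
 [ 0.49304257  0.68884756 -0.53141139]] [-0.42491913  0.26246229  0.58002185]
```

View pics/top0.png

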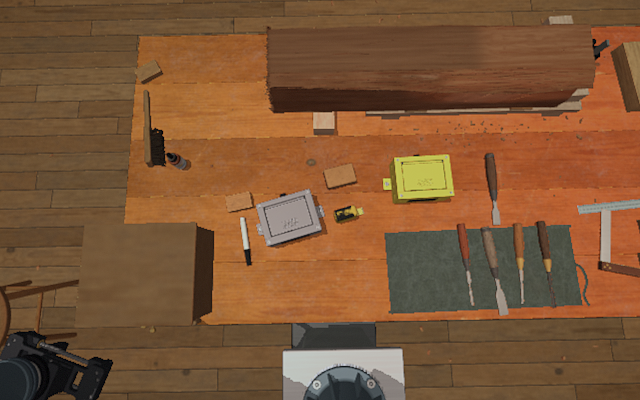

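View pics/scene0.png

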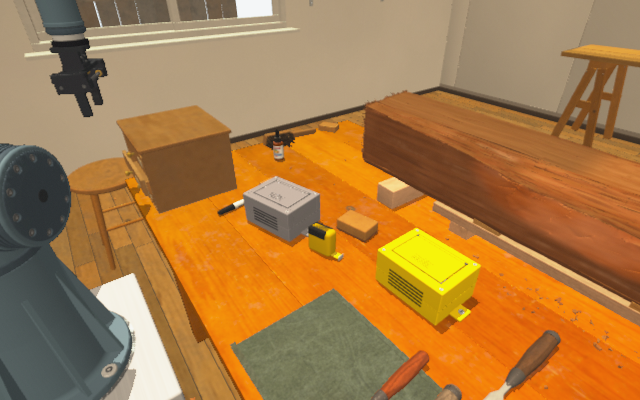

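The two candidates in the top view are a grey box at (291,217) and a yellow box at (422,178). The grey one matches the description. In the scene view it sits at (282,207), with the tape measure to its right, the marker to its left, the block behind it at (340,175) and the offcut at (239,202). Next I'll check it in a close crop.

```bash
python3 - <<'E'
import cv2
a=cv2.imread('pics/top0.png')[175:265,230:365]
cv2.imwrite('pics/c1.png',cv2.resize(a,None,fx=5.9,fy=5.9,interpolation=cv2.INTER_CUBIC))
E
```

```text
(no output)
```

View pics/c1.png

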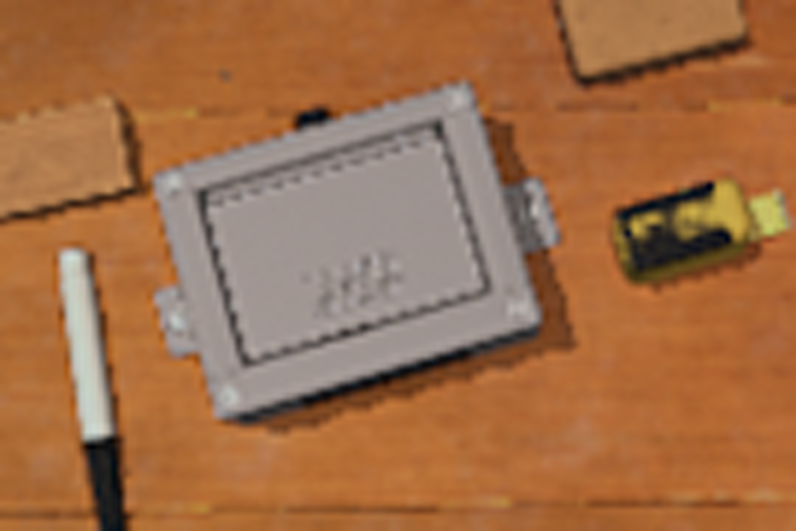

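The crop confirms the grey box. Its top-face corners in crop pixels are back-left (157,178), back-right (470,88), front-right (540,325) and front-left (222,412). The ridges are at about (355,283), near the front edge, and the stub is at the back at (312,118).

```bash
cat > h.py <<'E'
import numpy as np,pickle
from scipy.spatial.transform import Rotation as Ro
def ray(f,u,v,z):
    d=f['R'].T@np.array([(u-f['cx'])/f['fx'],(v-f['cy'])/f['fy'],1]);c=-f['R'].T@f['t']
    return c+d*(z-c[2])/d[2]
def proj(f,X):
    p=f['R']@X+f['t'];return f['fx']*p[0]/p[2]+f['cx'],f['fy']*p[1]/p[2]+f['cy']
def box():return np.load('box.npy')
def bw(x,y,z):
    X,Y,a=box();return np.array([X+x*np.cos(a)-y*np.sin(a),Y+x*np.sin(a)+y*np.cos(a),z])
def shift(s,target,yaw):
    "dx,dy,dz units and w units from measured state to target, tool straight down"
    R=Ro.from_euler('xyz',s['tool_rot'])
    d=R.inv().apply(np.array(target)-s['tool_pos'])/0.8
    w=(R.inv()*Ro.from_euler('xyz',[np.pi,0,yaw])).as_rotvec()/0.5
    return d.round(4),w.round(3)
E
python3 - <<'E'
from h import *
from scipy.optimize import least_squares
f=pickle.load(open('pics/top0.pkl','rb'))
px=np.array([(157,178),(470,88),(540,325),(222,412)])/5.9-0.42+[230,175]
P=np.array([ray(f,*p,.078) for p in px]);print(P.round(4))
B=np.array([(60,75),(60,-75),(-55,-75),(-55,75)])/1000
def e(q):
    c,s=np.cos(q[2]),np.sin(q[2]);return (B@np.array([[c,s],[-s,c]])+q[:2]-P[:,:2]).ravel()
q=least_squares(e,[.4,.1,.2]);print(q.x,q.fun.round(4));np.save('box.npy',q.x)
print('press',bw(-.015,0,.078),'ridge px ray',ray(f,355/5.9+229.6,283/5.9+174.6,.079),'button',bw(-.015,.014,.058),'hinge',bw(.042,0,.076))
g=pickle.load(open('pics/scene0.pkl','rb'))
for b in B:print('scene',np.round(proj(g,bw(*b,.078)),1))
from plant import r
s=r.get_state();print(shift(s,bw(-.015,0,.13),q.x[2]),shift(s,bw(-.015,0,.13),q.x[2]-np.pi),shift(s,bw(-.015,0,.13),q.x[2]-np.pi/2),shift(s,bw(-.015,0,.13),q.x[2]+np.pi/2))
E
```

```text
[[0.5313 0.2208 0.078 ]
 [0.5695 0.0797 0.078 ]
 [0.4619 0.0505 0.078 ]
 [0.4266 0.1911 0.078 ]]
[0.4949017  0.13486592 0.26090392] [ 0.0022  0.002   0.0027 -0.0018 -0.0008 -0.0023 -0.0041  0.0021]
press [0.48040934 0.13099661 0.078     ] ridge px ray [0.48204325 0.13210357 0.079     ] button [0.47679798 0.14452281 0.058     ] hinge [0.5354803  0.14569999 0.076     ]
scene [276.4 174.8]
scene [320.5 193. ]
scene [287.1 214.2]
scene [242.3 192.5]
(array([-0.5057, -0.3548,  0.1353]), array([-2.000e-03,  4.000e-03,  5.048e+00])) (array([-0.5057, -0.3548,  0.1353]), array([-0.003, -0.002, -1.235])) (array([-0.5057, -0.3548,  0.1353]), array([-1.000e-03, -4.000e-03, -4.377e+00])) (array([-0.5057, -0.3548,  0.1353]), array([-3.000e-03,  1.000e-03,  1.906e+00]))
```

```bash
python3 -m pendant '[{"dx":-0.25,"dy":-0.17,"wz":-0.7,"gripper":-1},{"dx":-0.25,"dy":-0.17,"wz":-0.7,"gripper":-1},{"dx":-0.25,"dy":-0.17,"wz":-0.7,"gripper":-1},{"dx":-0.25,"dy":-0.17,"wz":-0.7,"gripper":-1},{"dx":-0.25,"dy":-0.17,"wz":-0.7,"gripper":-1}]' 10; python3 - <<'E'
from h import *
from plant import r
s=r.get_state();print(s['tool_pos'],shift(s,bw(-.015,0,.15),box()[2]-np.pi))
E
```

```text
[0.2005452  0.53839576 0.23792054] (array([-0.5057, -0.3548,  0.1103]), array([-0.003, -0.002, -1.235]))schema error: expected keys dx, dy, dz, wx, wy, wz, gripper
```

All keys are required in every row.

```bash
python3 -m pendant '[{"dx":-0.25,"dy":-0.17,"dz":0,"wx":0,"wy":0,"wz":-0.7,"gripper":-1},{"dx":-0.25,"dy":-0.17,"dz":0,"wx":0,"wy":0,"wz":-0.7,"gripper":-1},{"dx":-0.25,"dy":-0.17,"dz":0,"wx":0,"wy":0,"wz":-0.7,"gripper":-1},{"dx":-0.25,"dy":-0.17,"dz":0,"wx":0,"wy":0,"wz":-0.7,"gripper":-1},{"dx":-0.25,"dy":-0.17,"dz":0,"wx":0,"wy":0,"wz":-0.7,"gripper":-1}]' 10; python3 - <<'E'
from h import *
from plant import r
s=r.get_state();print(s['tool_pos'],shift(s,bw(-.015,0,.15),box()[2]-np.pi))
E
```

```text
clock: 0.6
tool_pos: [0.3409, 0.3394, 0.2378]
tool_rot: [-3.14, -0.001, 3.136]
contact_force: [-0.4, -0.1, 0.4]
grip_width: 0.0505
[0.34091175 0.3393761  0.23779965] (array([-0.1761, -0.2593,  0.1099]), array([-0.003, -0.002, -0.534]))
```

```bash
python3 -m pendant '[{"dx":-0.176,"dy":-0.259,"dz":0.05,"wx":0,"wy":0,"wz":-0.53,"gripper":-1},{"dx":-0.176,"dy":-0.259,"dz":0.05,"wx":0,"wy":0,"wz":-0.53,"gripper":-1},{"dx":-0.176,"dy":-0.259,"dz":0.05,"wx":0,"wy":0,"wz":-0.53,"gripper":-1},{"dx":-0.176,"dy":-0.259,"dz":0.05,"wx":0,"wy":0,"wz":-0.53,"gripper":-1},{"dx":-0.176,"dy":-0.259,"dz":0.05,"wx":0,"wy":0,"wz":-0.53,"gripper":-1}]'; python3 - <<'E'
from h import *
from plant import r
s=r.get_state();print(s['tool_pos'],shift(s,bw(-.015,0,.1),box()[2]-np.pi))
E
```

```text
clock: 1.1
tool_pos: [0.4717, 0.1434, 0.2002]
tool_rot: [-3.141, -0.001, -2.883]
contact_force: [0.3, 0.6, 0.1]
grip_width: 0.0104
[0.47171833 0.14336966 0.2002033 ] (array([-0.0067, -0.0176,  0.1253]), array([-0.002, -0.003, -0.004]))
```

```bash
python3 -m pendant '[{"dx":-0.007,"dy":-0.018,"dz":0.12,"wx":0,"wy":0,"wz":0,"gripper":-1},{"dx":-0.007,"dy":-0.018,"dz":0.12,"wx":0,"wy":0,"wz":0,"gripper":-1},{"dx":-0.007,"dy":-0.018,"dz":0.12,"wx":0,"wy":0,"wz":0,"gripper":-1},{"dx":-0.007,"dy":-0.018,"dz":0.12,"wx":0,"wy":0,"wz":0,"gripper":-1},{"dx":-0.007,"dy":-0.018,"dz":0.12,"wx":0,"wy":0,"wz":0,"gripper":-1}]'; python3 - <<'E'
from h import *
from plant import r
import cv2
s=r.get_state();print(s['tool_pos'],s['contact_force'],s['grip_width'],shift(s,bw(-.015,0,.08),box()[2]-np.pi))
f=r.grab_frame('scene');print(proj(f,s['tool_pos']),proj(f,bw(-.015,0,.08)))
a=cv2.resize(f['img'][110:260,200:380,::-1],None,fx=4,fy=4,interpolation=cv2.INTER_CUBIC);cv2.imwrite('pics/s1.png',a)
E
```

```text
clock: 1.6
tool_pos: [0.4822, 0.1314, 0.1067]
tool_rot: [-3.14, 0.002, -2.882]
contact_force: [0.4, -0.9, 0.6]
grip_width: 0.0003
[0.48215429 0.13142828 0.10668436] [ 0.38382935 -0.86430173  0.58694784] 0.0003488448480526338 (array([0.0023, 0.0001, 0.0334]), array([-0.004,  0.004, -0.002]))
(np.float64(275.6876705521017), np.float64(184.93315890566552)) (np.float64(276.0230152731948), np.float64(195.00626169393385))
```

View pics/s1.png

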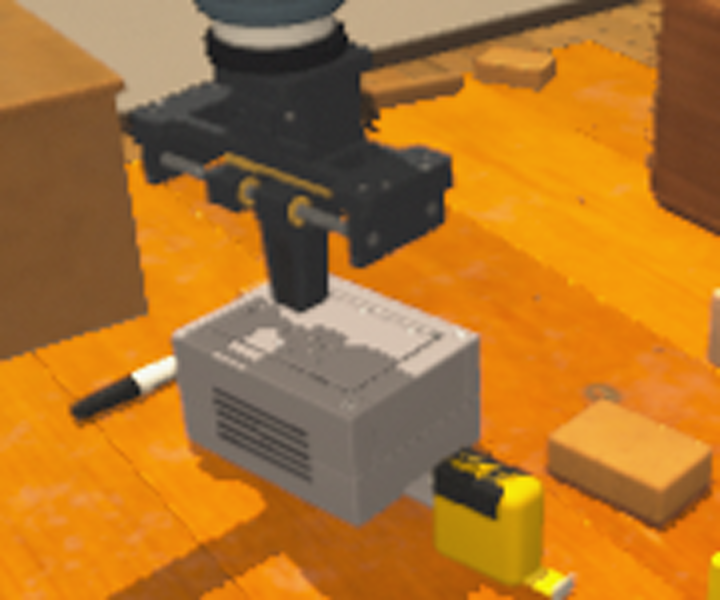

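The closed fingertips (crop (300,305)) hang over the flap near the ridges, and the surroundings are clear. Pressing now.

```bash
python3 -m pendant '[{"dx":0.002,"dy":0,"dz":0.03,"wx":0,"wy":0,"wz":0,"gripper":-1},{"dx":0.002,"dy":0,"dz":0.036,"wx":0,"wy":0,"wz":0,"gripper":-1},{"dx":0.002,"dy":0,"dz":0.041,"wx":0,"wy":0,"wz":0,"gripper":-1},{"dx":0.002,"dy":0,"dz":0.046,"wx":0,"wy":0,"wz":0,"gripper":-1},{"dx":0.002,"dy":0,"dz":0.046,"wx":0,"wy":0,"wz":0,"gripper":-1}]'
```

```text
clock: 2.15
tool_pos: [0.4818, 0.1315, 0.0718]
tool_rot: [-3.139, 0.005, -2.881]
contact_force: [-1.3, 1.2, 5.2]
grip_width: 0.0008
```

```bash
python3 -m pendant '[{"dx":0,"dy":0,"dz":0.003,"wx":0,"wy":0,"wz":0,"gripper":-1},{"dx":0,"dy":0,"dz":0.006,"wx":0,"wy":0,"wz":0,"gripper":-1},{"dx":0,"dy":0,"dz":0.006,"wx":0,"wy":0,"wz":0,"gripper":-1},{"dx":0,"dy":0,"dz":0.006,"wx":0,"wy":0,"wz":0,"gripper":-1},{"dx":0,"dy":0,"dz":0.006,"wx":0,"wy":0,"wz":0,"gripper":-1}]'
```

```text
clock: 2.65
tool_pos: [0.4822, 0.1316, 0.071]
tool_rot: [-3.139, 0.005, -2.88]
contact_force: [-18.6, -2.5, 36.3]
grip_width: 0.0004
```

At the stop, with the force rising to 36 N. Now I'll release up and away, to the front of the box.

```bash
python3 -m pendant '[{"dx":0,"dy":0,"dz":-0.06,"wx":0,"wy":0,"wz":0,"gripper":-1},{"dx":0.05,"dy":0,"dz":-0.12,"wx":0,"wy":0,"wz":0,"gripper":-1},{"dx":0.12,"dy":0,"dz":-0.15,"wx":0,"wy":0,"wz":0,"gripper":-1},{"dx":0.15,"dy":0,"dz":-0.15,"wx":0,"wy":0,"wz":0,"gripper":-1},{"dx":0.15,"dy":0,"dz":-0.15,"wx":0,"wy":0,"wz":0,"gripper":-1}]'; python3 -m pendant '[{"dx":0,"dy":0,"dz":0,"wx":0,"wy":0,"wz":0,"gripper":0.8},{"dx":0,"dy":0,"dz":0,"wx":0,"wy":0,"wz":0,"gripper":0.8},{"dx":0,"dy":0,"dz":0,"wx":0,"wy":0,"wz":0,"gripper":0.8},{"dx":0,"dy":0,"dz":0,"wx":0,"wy":0,"wz":0,"gripper":0.8},{"dx":0,"dy":0,"dz":0,"wx":0,"wy":0,"wz":0,"gripper":0.8}]';python3 -m pendant '[{"dx":0,"dy":0.05,"dz":0,"wx":0,"wy":0,"wz":0,"gripper":0.8},{"dx":0,"dy":0.05,"dz":0,"wx":0,"wy":0,"wz":0,"gripper":0.8},{"dx":0,"dy":0.05,"dz":0,"wx":0,"wy":0,"wz":0,"gripper":0.8},{"dx":0,"dy":0.05,"dz":0,"wx":0,"wy":0,"wz":0,"gripper":0.8},{"dx":0,"dy":0.05,"dz":0,"wx":0,"wy":0,"wz":0,"gripper":0.8}]'; python3 - <<'E'
from h import *
from plant import r
import cv2
f=r.grab_frame('top');pickle.dump(f,open('pics/top2.pkl','wb'))
g=r.grab_frame('scene')
a=cv2.resize(f['img'][180:260,240:340,::-1],None,fx=4,fy=4,interpolation=cv2.INTER_CUBIC)
b=cv2.resize(g['img'][140:260,220:340,::-1],None,fx=3.3,fy=320/120,interpolation=cv2.INTER_CUBIC)
cv2.imwrite('pics/t2.png',np.hstack([a,b]))
E
```

```text
clock: 3.15
tool_pos: [0.363, 0.1005, 0.1928]
tool_rot: [-3.137, 0.009, -2.88]
contact_force: [0.5, -1.2, -0.2]
grip_width: 0.0005
clock: 3.65
tool_pos: [0.3631, 0.1006, 0.1922]
tool_rot: [-3.138, 0.007, -2.88]
contact_force: [0.4, 0.5, 0.4]
grip_width: 0.0383
clock: 4.15
tool_pos: [0.353, 0.1387, 0.192]
tool_rot: [-3.137, 0.007, -2.88]
contact_force: [-0.1, -0.4, 0.6]
grip_width: 0.0781
```

View pics/t2.png

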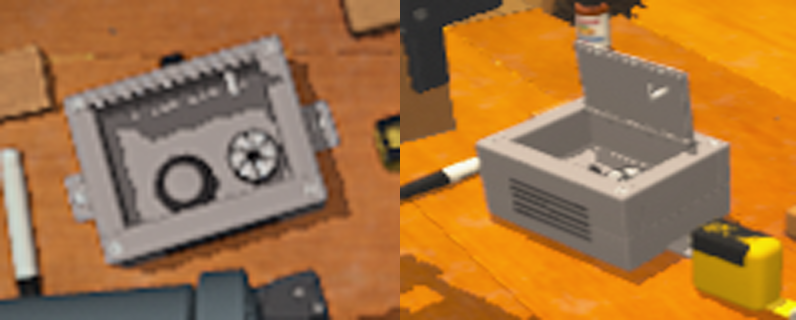

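The flap is fully open and upright. The button shows in its black collar at left-crop (186,184), and the catch wheel is at (253,157). I'll press the button with one finger so that I stay clear of the collar.

```bash
python3 - <<'E'
from h import *
from plant import r
f=pickle.load(open('pics/top2.pkl','rb'))
p=ray(f,186/4+239.6,184/4+179.6,.058);print('btn',p,bw(-.015,.014,.058))
c=ray(f,253/4+239.6,157/4+179.6,.061);print('catch',c,bw(-.011,-.036,.061))
b=(p+bw(-.015,.014,.058))/2;print(b)
X,Y,a=box();s=r.get_state();w=s['grip_width'];print(w)
t=b+(w/2+.008)*np.array([-np.sin(a),np.cos(a),0])-.001*np.array([np.cos(a),np.sin(a),0])
for z in(.192,.1,.06,.05):print(z,shift(s,[t[0],t[1],z],a-np.pi))
E
```

```text
btn [0.47647296 0.14357587 0.058     ] [0.47679798 0.14452281 0.058     ]
catch [0.49329855 0.09844659 0.061     ] [0.49356031 0.09724677 0.061     ]
[0.47663547 0.14404934 0.058     ]
0.0793078441180341
0.192 (array([-0.1498,  0.0262,  0.0011]), array([-0.008,  0.015, -0.   ]))
0.1 (array([-0.1489,  0.0267,  0.1161]), array([-0.008,  0.015, -0.   ]))
0.06 (array([-0.1486,  0.0269,  0.1661]), array([-0.008,  0.015, -0.   ]))
0.05 (array([-0.1485,  0.027 ,  0.1786]), array([-0.008,  0.015, -0.   ]))
```

Position agreement is within 1 mm. Moving above first, then down.

```bash
python3 -m pendant '[{"dx":-0.06,"dy":0.027,"dz":0,"wx":0,"wy":0.01,"wz":0,"gripper":0.8},{"dx":-0.12,"dy":0.027,"dz":0.03,"wx":0,"wy":0.01,"wz":0,"gripper":0.8},{"dx":-0.149,"dy":0.027,"dz":0.06,"wx":0,"wy":0.01,"wz":0,"gripper":0.8},{"dx":-0.149,"dy":0.027,"dz":0.11,"wx":0,"wy":0.01,"wz":0,"gripper":0.8},{"dx":-0.149,"dy":0.027,"dz":0.12,"wx":0,"wy":0.01,"wz":0,"gripper":0.8}]'; python3 - <<'E'
from h import *
from plant import r
import cv2
X,Y,a=box();s=r.get_state();w=s['grip_width'];b=np.array([.4766,.1440,0])
t=b+(w/2+.008)*np.array([-np.sin(a),np.cos(a),0])-.001*np.array([np.cos(a),np.sin(a),0])
print(s['tool_pos'],s['contact_force'],w)
for z in(.06,.05):print(z,shift(s,[t[0],t[1],z],a-np.pi))
g=r.grab_frame('scene')
cv2.imwrite('pics/s3.png',cv2.resize(g['img'][110:260,200:360,::-1],None,fx=4,fy=4,interpolation=cv2.INTER_CUBIC))
E
```

```text
clock: 4.75
tool_pos: [0.4608, 0.1891, 0.0926]
tool_rot: [-3.138, -0.006, -2.882]
contact_force: [-1.6, -0.4, -0.3]
grip_width: 0.0793
[0.46077306 0.18911968 0.09261299] [-1.56006549 -0.43595533 -0.29661754] 0.07929172764314615
0.06 (array([-0.0036,  0.0001,  0.0407]), array([-0.007, -0.012, -0.002]))
0.05 (array([-0.0036,  0.0001,  0.0532]), array([-0.007, -0.012, -0.002]))
```

View pics/s3.png

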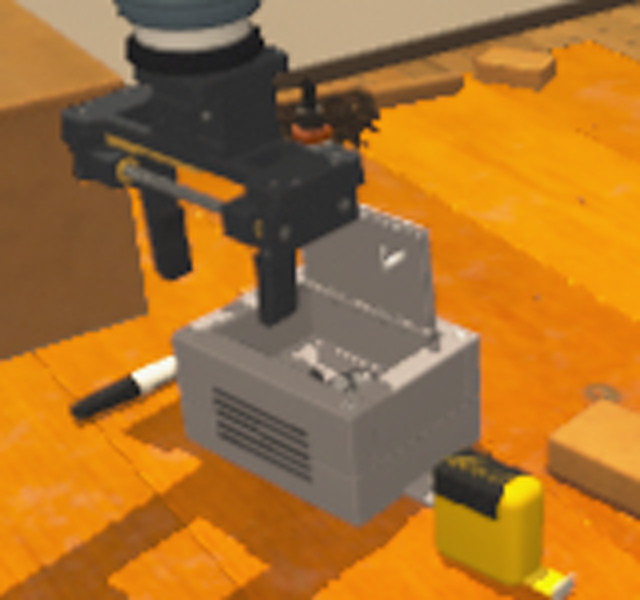

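The right finger tip (275,320) is over the recess, the left finger is outside the box with nothing beneath it but the table, and the flap is clear. Descending onto the button.

```bash
python3 -m pendant '[{"dx":-0.0035,"dy":0,"dz":0.025,"wx":0,"wy":-0.01,"wz":0,"gripper":0.8},{"dx":-0.0035,"dy":0,"dz":0.038,"wx":0,"wy":-0.01,"wz":0,"gripper":0.8},{"dx":-0.0035,"dy":0,"dz":0.044,"wx":0,"wy":-0.01,"wz":0,"gripper":0.8},{"dx":-0.0035,"dy":0,"dz":0.048,"wx":0,"wy":-0.01,"wz":0,"gripper":0.8},{"dx":-0.0035,"dy":0,"dz":0.049,"wx":0,"wy":-0.01,"wz":0,"gripper":0.8}]'
```

```text
clock: 5.3
tool_pos: [0.4634, 0.1896, 0.0549]
tool_rot: [-3.138, 0.0, -2.882]
contact_force: [-2.9, -0.6, 4.0]
grip_width: 0.0795
```

```bash
python3 -m pendant '[{"dx":0,"dy":0,"dz":0.003,"wx":0,"wy":0,"wz":0,"gripper":0.8},{"dx":0,"dy":0,"dz":0.005,"wx":0,"wy":0,"wz":0,"gripper":0.8},{"dx":0,"dy":0,"dz":0.006,"wx":0,"wy":0,"wz":0,"gripper":0.8},{"dx":0,"dy":0,"dz":0.006,"wx":0,"wy":0,"wz":0,"gripper":0.8},{"dx":0,"dy":0,"dz":0.006,"wx":0,"wy":0,"wz":0,"gripper":0.8}]'
```

```text
clock: 5.8
tool_pos: [0.4637, 0.1897, 0.0519]
tool_rot: [-3.138, 0.001, -2.882]
contact_force: [-8.7, -1.1, 18.4]
grip_width: 0.0795
```

```bash
python3 -m pendant '[{"dx":0,"dy":0,"dz":0.004,"wx":0,"wy":0,"wz":0,"gripper":0.8},{"dx":0,"dy":0,"dz":0.004,"wx":0,"wy":0,"wz":0,"gripper":0.8},{"dx":0,"dy":0,"dz":0.004,"wx":0,"wy":0,"wz":0,"gripper":0.8},{"dx":0,"dy":0,"dz":0.004,"wx":0,"wy":0,"wz":0,"gripper":0.8},{"dx":0,"dy":0,"dz":0.004,"wx":0,"wy":0,"wz":0,"gripper":0.8}]'
```

```text
clock: 6.3
tool_pos: [0.4639, 0.1897, 0.0517]
tool_rot: [-3.137, 0.0, -2.881]
contact_force: [-15.6, -2.4, 31.6]
grip_width: 0.0788
```

The hard stop is at z = 0.0517, which is about 6 mm of travel at 31 N, so the button is fully in. Up now, shut the fingers and go behind the flap.

```bash
python3 -m pendant '[{"dx":0.005,"dy":0,"dz":-0.06,"wx":0,"wy":0,"wz":0,"gripper":0.8},{"dx":0.01,"dy":0,"dz":-0.12,"wx":0,"wy":0,"wz":0,"gripper":-1},{"dx":0.01,"dy":0,"dz":-0.18,"wx":0,"wy":0,"wz":0,"gripper":-1},{"dx":0.01,"dy":0,"dz":-0.22,"wx":0,"wy":0,"wz":0,"gripper":-1},{"dx":0.01,"dy":0,"dz":-0.22,"wx":0,"wy":0,"wz":0,"gripper":-1}]'; python3 - <<'E'
from h import *
from plant import r
X,Y,a=box();s=r.get_state();print(s['tool_pos'],s['grip_width'])
print(shift(s,bw(.08,0,.225),a-np.pi))
E
```

```text
clock: 6.8
tool_pos: [0.4594, 0.1892, 0.2336]
tool_rot: [-3.136, 0.012, -2.881]
contact_force: [0.8, 1.5, 1.5]
grip_width: 0.0496
[0.45940079 0.18922516 0.23362147] 0.049575448589234225
(array([-0.1252, -0.077 ,  0.0127]), array([-0.012,  0.024, -0.   ]))
```

```bash
python3 -m pendant '[{"dx":-0.125,"dy":-0.077,"dz":0.01,"wx":-0.01,"wy":0.02,"wz":0,"gripper":-1},{"dx":-0.125,"dy":-0.077,"dz":0.01,"wx":-0.01,"wy":0.02,"wz":0,"gripper":-1},{"dx":-0.125,"dy":-0.077,"dz":0.01,"wx":-0.01,"wy":0.02,"wz":0,"gripper":-1},{"dx":-0.125,"dy":-0.077,"dz":0.01,"wx":-0.01,"wy":0.02,"wz":0,"gripper":-1},{"dx":-0.125,"dy":-0.077,"dz":0.01,"wx":-0.01,"wy":0.02,"wz":0,"gripper":-1}]'; python3 - <<'E'
from h import *
from plant import r
import cv2
X,Y,a=box();s=r.get_state();print(s['tool_pos'],s['grip_width'])
print(shift(s,bw(.075,0,.136),a-np.pi))
g=r.grab_frame('top')
cv2.imwrite('pics/t4.png',cv2.resize(g['img'][160:260,240:350,::-1],None,fx=5,fy=5,interpolation=cv2.INTER_CUBIC))
E
```

```text
clock: 7.3
tool_pos: [0.5712, 0.1555, 0.2257]
tool_rot: [-3.141, -0.0, -2.881]
contact_force: [-1.0, -0.1, 0.4]
grip_width: 0.0092
[0.57118748 0.15548035 0.22571747] 0.009180544126737767
(array([ 0.005 , -0.0003,  0.1121]), array([-0.   , -0.001, -0.001]))
```

View pics/t4.png

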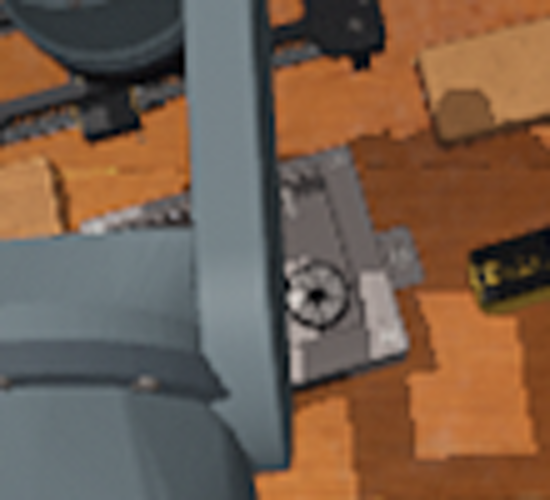

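The arm hides most of the box. The catch is visible at (318,292) and the bystanders are unmoved. Descending behind the flap.

```bash
python3 -m pendant '[{"dx":0.005,"dy":0,"dz":0.05,"wx":0,"wy":0,"wz":0,"gripper":-1},{"dx":0.005,"dy":0,"dz":0.09,"wx":0,"wy":0,"wz":0,"gripper":-1},{"dx":0.005,"dy":0,"dz":0.109,"wx":0,"wy":0,"wz":0,"gripper":-1},{"dx":0.005,"dy":0,"dz":0.109,"wx":0,"wy":0,"wz":0,"gripper":-1},{"dx":0.005,"dy":0,"dz":0.109,"wx":0,"wy":0,"wz":0,"gripper":-1}]'; cat > way.py <<'E'
from h import *
from plant import r
X,Y,a=box();s=r.get_state();print(s['tool_pos'],s['contact_force'])
for th in(90,80,70,60,50,40,30,20,10,0):
    t=np.radians(th);rho=62
    x=42-rho*np.cos(t)+2*np.sin(t)+9;z=76+rho*np.sin(t)+2*np.cos(t)
    print(th,round(x,1),round(z,1),shift(s,bw(x/1e3,0,z/1e3),a-np.pi))
print('press',shift(s,bw(-.014,0,.071),a-np.pi)[0])
E
python3 way.py
```

```text
clock: 7.85
tool_pos: [0.5673, 0.1551, 0.1401]
tool_rot: [-3.141, 0.001, -2.88]
contact_force: [0.0, -0.8, -0.9]
grip_width: 0.0004
[0.56725955 0.15510604 0.14006013] [ 0.03645612 -0.7870632  -0.85952019]
90 53.0 138.0 (array([ 0.0277, -0.0011,  0.0025]), array([-0.001,  0.002,  0.001]))
80 42.2 137.4 (array([ 0.0412, -0.0011,  0.0033]), array([-0.001,  0.002,  0.001]))
70 31.7 134.9 (array([ 0.0543, -0.0011,  0.0063]), array([-0.001,  0.002,  0.001]))
60 21.7 130.7 (array([ 0.0668, -0.0011,  0.0116]), array([-0.001,  0.002,  0.001]))
50 12.7 124.8 (array([ 0.0781, -0.0011,  0.019 ]), array([-0.001,  0.002,  0.001]))
40 4.8 117.4 (array([ 0.088 , -0.0011,  0.0282]), array([-0.001,  0.002,  0.001]))
30 -1.7 108.7 (array([ 0.0961, -0.001 ,  0.039 ]), array([-0.001,  0.002,  0.001]))
20 -6.6 99.1 (array([ 0.1022, -0.001 ,  0.0511]), array([-0.001,  0.002,  0.001]))
10 -9.7 88.7 (array([ 0.1061, -0.001 ,  0.064 ]), array([-0.001,  0.002,  0.001]))
0 -11.0 78.0 (array([ 0.1078, -0.001 ,  0.0775]), array([-0.001,  0.002,  0.001]))
press [ 0.1115 -0.001   0.0862]
```

```bash
python3 -m pendant '[{"dx":0.028,"dy":-0.001,"dz":0.0025,"wx":0,"wy":0,"wz":0,"gripper":-1},{"dx":0.041,"dy":-0.001,"dz":0.0035,"wx":0,"wy":0,"wz":0,"gripper":-1},{"dx":0.054,"dy":-0.001,"dz":0.006,"wx":0,"wy":0,"wz":0,"gripper":-1},{"dx":0.067,"dy":-0.001,"dz":0.0115,"wx":0,"wy":0,"wz":0,"gripper":-1},{"dx":0.078,"dy":-0.001,"dz":0.019,"wx":0,"wy":0,"wz":0,"gripper":-1}]'; python3 way.py; python3 - <<'E'
from plant import r
import cv2
g=r.grab_frame('scene')
cv2.imwrite('pics/s5.png',cv2.resize(g['img'][110:260,200:360,::-1],None,fx=4,fy=4,interpolation=cv2.INTER_CUBIC))
E
```

```text
clock: 8.35
tool_pos: [0.5071, 0.1381, 0.1252]
tool_rot: [-3.141, 0.003, -2.88]
contact_force: [-0.5, -0.2, 0.9]
grip_width: 0.0006
[0.50707895 0.13805804 0.12520582] [-0.49260796 -0.16972989  0.9018806 ]
90 53.0 138.0 (array([-0.0506,  0.    , -0.0159]), array([-0.002,  0.005,  0.001]))
80 42.2 137.4 (array([-0.0371,  0.    , -0.0152]), array([-0.002,  0.005,  0.001]))
70 31.7 134.9 (array([-0.0239,  0.    , -0.0121]), array([-0.002,  0.005,  0.001]))
60 21.7 130.7 (array([-0.0114,  0.0001, -0.0068]), array([-0.002,  0.005,  0.001]))
50 12.7 124.8 (array([-0.0001,  0.0001,  0.0005]), array([-0.002,  0.005,  0.001]))
40 4.8 117.4 (array([0.0098, 0.0001, 0.0097]), array([-0.002,  0.005,  0.001]))
30 -1.7 108.7 (array([0.0179, 0.0001, 0.0205]), array([-0.002,  0.005,  0.001]))
20 -6.6 99.1 (array([0.024 , 0.0001, 0.0326]), array([-0.002,  0.005,  0.001]))
10 -9.7 88.7 (array([0.028 , 0.0001, 0.0455]), array([-0.002,  0.005,  0.001]))
0 -11.0 78.0 (array([0.0296, 0.0001, 0.0589]), array([-0.002,  0.005,  0.001]))
press [0.0334 0.0001 0.0677]
```

View pics/s5.png

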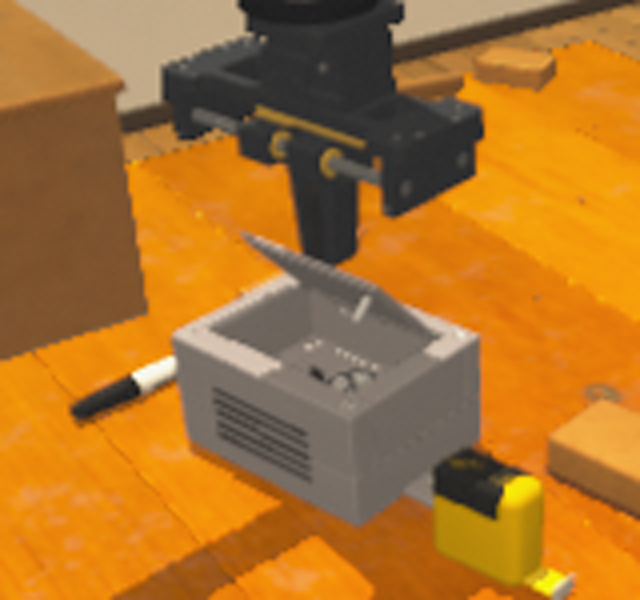

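The flap is about half down and riding on the tips, whose ends are at (325,255). Continuing along the arc.

```bash
python3 -m pendant '[{"dx":0.01,"dy":0,"dz":0.0095,"wx":0,"wy":0,"wz":0,"gripper":-1},{"dx":0.018,"dy":0,"dz":0.0205,"wx":0,"wy":0,"wz":0,"gripper":-1},{"dx":0.024,"dy":0,"dz":0.0325,"wx":0,"wy":0,"wz":0,"gripper":-1},{"dx":0.028,"dy":0,"dz":0.0455,"wx":0,"wy":0,"wz":0,"gripper":-1},{"dx":0.03,"dy":0,"dz":0.055,"wx":0,"wy":0,"wz":0,"gripper":-1}]'; python3 way.py|tail -2
```

```text
clock: 8.9
tool_pos: [0.4809, 0.1316, 0.0782]
tool_rot: [3.141, -0.002, -2.88]
contact_force: [-0.6, 0.8, 0.9]
grip_width: 0.0002
0 -11.0 78.0 (array([-0.0042, -0.0005,  0.0002]), array([ 0.   , -0.005,  0.001]))
press [-0.0005 -0.0005  0.009 ]
```

```bash
python3 -m pendant '[{"dx":0,"dy":0,"dz":0.004,"wx":0,"wy":0,"wz":0,"gripper":-1},{"dx":0,"dy":0,"dz":0.008,"wx":0,"wy":0,"wz":0,"gripper":-1},{"dx":0,"dy":0,"dz":0.011,"wx":0,"wy":0,"wz":0,"gripper":-1},{"dx":0,"dy":0,"dz":0.013,"wx":0,"wy":0,"wz":0,"gripper":-1},{"dx":0,"dy":0,"dz":0.013,"wx":0,"wy":0,"wz":0,"gripper":-1}]'
```

```text
clock: 9.4
tool_pos: [0.4809, 0.1315, 0.0709]
tool_rot: [-3.141, -0.004, -2.879]
contact_force: [-17.4, -2.7, 34.5]
grip_width: 0.0004
```

The stop is reached at the same height as before (0.0709, 34 N). Now release, retreat and wait to see whether it stays shut.

```bash
python3 -m pendant '[{"dx":0,"dy":0,"dz":-0.04,"wx":0,"wy":0,"wz":0,"gripper":-1},{"dx":0.05,"dy":0,"dz":-0.1,"wx":0,"wy":0,"wz":0,"gripper":-1},{"dx":0.12,"dy":0,"dz":-0.15,"wx":0,"wy":0,"wz":0,"gripper":-1},{"dx":0.15,"dy":0,"dz":-0.15,"wx":0,"wy":0,"wz":0,"gripper":-1},{"dx":0.15,"dy":0,"dz":-0.15,"wx":0,"wy":0,"wz":0,"gripper":-1}]';for i in 1 2 3 4; do python3 -m pendant '[{"dx":0,"dy":0,"dz":0,"wx":0,"wy":0,"wz":0,"gripper":-1},{"dx":0,"dy":0,"dz":0,"wx":0,"wy":0,"wz":0,"gripper":-1},{"dx":0,"dy":0,"dz":0,"wx":0,"wy":0,"wz":0,"gripper":-1},{"dx":0,"dy":0,"dz":0,"wx":0,"wy":0,"wz":0,"gripper":-1},{"dx":0,"dy":0,"dz":0,"wx":0,"wy":0,"wz":0,"gripper":-1}]'|head -1; done; python3 - <<'E'
from plant import r
import cv2,numpy as np
f=r.grab_frame('top');g=r.grab_frame('scene')
a=cv2.resize(f['img'][160:270,230:370,::-1],(400,314),interpolation=cv2.INTER_CUBIC)
b=cv2.resize(g['img'][140:260,220:373,::-1],(400,314),interpolation=cv2.INTER_CUBIC)
cv2.imwrite('pics/t6.png',np.hstack([a,b]))
E
```

```text
clock: 9.9
tool_pos: [0.3635, 0.1003, 0.1943]
tool_rot: [-3.139, 0.002, -2.879]
contact_force: [0.9, 0.8, -0.3]
grip_width: 0.0005
clock: 10.4
clock: 10.9
clock: 11.4
clock: 11.9
```

View pics/t6.png

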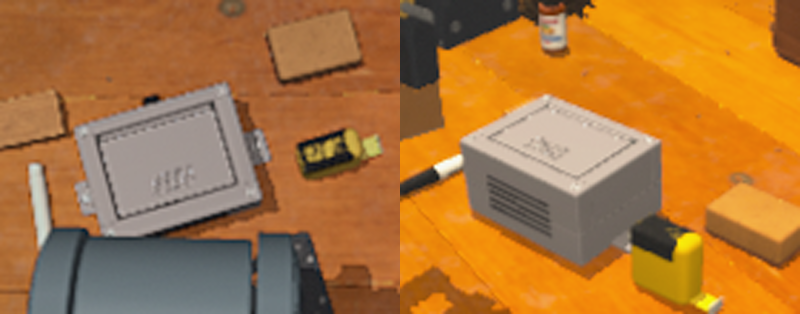

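Two seconds after release, the flap is still shut and level with the top (ridges at (173,180)). The bystanders look to be where they were, and the arm touches nothing. Handing in.

```bash
python3 -c "
from plant import r
print(r.job_done())"
```

```text
the job is handed in; nothing more can be done
None
```

The reset is done and the job is handed in at about 12 s of the 51 s allowed, using only the fingertips and without pinching the flap.

- **Opening:** I pressed the grey box's flap to its stop (36 N) and it sprang fully upright, as the pictures showed.
- **Reset button:** I pushed it in with one finger to a hard stop at z = 0.0517 m. That is about 6 mm of travel, at 31 N. I judged it by touch only, since no picture shows the button pressed in.
- **Closing:** I swung the flap down from behind and pressed it to the same stop (0.071 m, 34 N). Two seconds after release it was still shut and level with the top.

In the last picture the tape measure, sanding block and offcut, and the visible part of the marker, look to be where they started. The arm hid part of the marker in the last top view. I compared these by eye and did not measure them. The arm was clear of everything, and none of my checks failed or disagreed.

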